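Pump up the canister's airtight lid until its indicator pin stands fully out

TASK

One canister on the worktop has a pump lid. With the fingertips, press its black knob all the way down and let it spring right back up, again and again, until the small steel indicator pin beside the knob has popped fully out; then take the hand away. Do not lift, shove or tip the canister, do not touch the pin itself, and leave the other things where they stand.

Things in the scene. Friction and masses are not known exactly. Their poses are not given: they have to be found in the camera images.
- pump_canister: Loose round ceramic canister with painted tulips, 116 mm wide and 123 mm high, 0.9 kg in all, closed by a flat grey pump lid (top of the lid's plate 137 mm above the worktop). Origin: centre of its underside; z up. The pump stands on its axis: a grey barrel 35 mm wide up to 178 mm high, and above it the black knob. The indicator pin stands on the lid 43 mm from the axis, along the canister's own -x.
- plunger_top (a point): Centre of the flat top face of the round black pump knob (44 mm wide, 16 mm thick) on the canister's axis; 216 mm above the worktop when up, 203 mm when fully pressed.
- plunger (a joint): How far the knob is pressed down, in m: 0 = up, 0.013 = fully down against a solid stop. A spring pushes it back up by itself in well under a second: it takes about 6 N to start and about 11 N at the stop; 15 N presses it surely home. A stroke pumps when it goes down to the stop or nearly (11 mm or more) and the knob then comes all the way up again. The pin rises while the knob comes back up: each such stroke moves it out up to 9 mm.
- pin (a joint): How far the indicator pin stands out, in m: 0.036 = fully out, when the dark rubber band round the foot of its stem shows above its collar. It starts anywhere from 0 to 0.013, stays where the last stroke left it, and needs 3 or 4 full strokes in all. Further strokes do not move it on.
- pin_top (a point): Centre of the top of the indicator pin's head: a steel pin with a head 13 mm wide and 6 mm thick on an 8 mm stem, standing upright in a steel collar on the lid, 43 mm from the knob's axis. Its top is 149 mm above the worktop with the pin fully in and 185 mm fully out.
- pin_head: The same indicator pin's head and stem, as one solid (origin on the pin's axis, level with the canister's underside when the pin is in). Not to be touched.
- plain_canister: Bystander: smaller loose ceramic canister with painted tulips, 100 mm wide, with an ordinary ceramic knob lid, about 160 mm high in all. Origin: centre of its underside.
- soap: Bystander: loose violet glass soap dispenser with a white pump head, 87 mm wide, 186 mm high. Not the pump of this task. Origin: centre of its underside.
- lemon: Bystander: loose lemon, 73 mm long. Origin: its underside at the start.
- tomato: Bystander: loose tomato, 71 mm high. Origin: its underside at the start.

How it is judged:
On the way, in this order (a step that is already met when the one before it is completed fails the run):
1. the pump knob is pressed down (value of joint plunger above 0.009 m and value of joint pin below 0.031 m).
2. the indicator pin has come fully out (value of joint pin above 0.033 m), for 0.2 s.
At the end, for the whole second after the job is handed in: The indicator pin stands out more than 33 mm of its 36 mm, the knob has sprung back up (less than 3 mm down), and the canister stands still and upright on the worktop within 50 mm of where it was (value of joint pin above 0.033 m and value of joint plunger below 0.003 m and height (world z) of pump_canister below 0.01 m and angle between pump_canister's own z axis and vertical below 0.1 rad and distance of pump_canister from where it was at the start of the episode below 0.05 m and linear speed of pump_canister below 0.02 m/s); the robot touches nothing.
It fails at once if the pump canister is lifted, tipped or shoved away (height (world z) of pump_canister above 0.012 m or angle between pump_canister's own z axis and vertical above 0.2 rad or distance of pump_canister from where it was at the start of the episode above 0.05 m).
It fails at once if the indicator pin is touched by the robot (contact force between any of the fingers, the arm and pin_head above 1 N).
It fails at once if a bystander is knocked or moved (distance of any of plain_canister, soap from where it was at the start of the episode above 0.03 m or distance of any of lemon, tomato from where it was at the start of the episode above 0.04 m).
It also fails if it takes over 38 s, if anything falls off the work surface, if the arm or the gripper's body presses on something with over 40 N, if the wrist force passes 120 N, or if a joint passes its speed limit or range.

ROBOT

A 7-joint arm with a two-finger parallel gripper is mounted at the origin on a cart in front of the work surface, level with it; the furniture and walls round the work are solid. World frame = base frame: x ahead of the robot, y to its left, z up, the work surface at z = 0. Lengths are in m, angles in rad, forces in N, time in s.
With the tool pointing down it reaches from about 0.4 to 0.85 m from the base axis. Payload 10.4 kg.
Tool frame: the origin (TCP) lies between the finger pads; the fingertips stand manip.finger_overhang ahead of it and the grasp point (between the pads) lies 11 mm behind it (manip.finger_overhang is the distance from the TCP to the fingertips, in m); x points along the fingers, z is the direction in which the jaws open and shut, and the axes are right-handed (so a half turn about x gives the same grasp; the last joint's range is limited). The gripper opens to 85 mm and grips with 20 to 120 N. Pads are 22 mm wide; open, the fingers measure 114 mm over their backs; the gripper's body (76 mm by 85 mm) begins 54 mm behind the grasp point. The pads swing forward as they close: fully open they stand 13 mm farther back than shut.
Start: joints at [1.156, 0.332, -0.065, 1.46, 0.022, 1.35, -0.088], TCP at [0.239, -0.578, 0.239] pointing down, gripper open.
Joint ranges: [-2.6, 2.6], [-0.5, 2.12], [-1.47, 1.34], [0.16, 2.42], [-1.27, 4.41], [0.06, 2.06], [-2.6, 2.6]. Speed limits (rad/s): [2.22, 2.22, 2.79, 2.79, 3.14, 3.14, 3.14].

INTERFACE

Orientations are given as a unit quaternion [x, y, z, w].
In Python, from workcell import get_obs, camera, workorder, manip gives the robot as it stands. The module is installed in compiled form; this text tells all that it offers.
- The arm moves only by the tool play_rows, never from a script. Its argument "increments" is text: rows parted by semicolons, each of 4 numbers parted by spaces: the shift along the tool's x, y, z in m, then the turn about the tool's x in rad. A call has 1 to 20 rows; each row shifts and turns the pose as measured when the row begins, along the tool's axes as they then stand; what a row does not reach is not made up. A row lasts 1/10 s, in which the tool goes at most 50 mm and 8.59 degrees, less where a joint would pass 70% of its speed; a pose out of reach is approached as far as the arm can. A call is refused whole if a number of a shift passes 0.05 or a number of a turn 0.15, either way. A call with a gripper value outside its range is refused whole. "hand" is the gripper command: -1 is fully open, 1 is shut, values between are in proportion, set as the call begins (left out, the last holds). The fingers move at their own pace and stop on an object; "squeeze" is the grip in N (left out, the last holds). Time passes only in rows, so rows that do not move let the fingers close. It gives the time, the measured TCP pose, the force and the opening at its end, in the units of the state.
- get_obs(): the state, without advancing time (a new reading comes with each control period).
- camera(name): name is "side" or "top"; returns a dict with "img" (480x640x3 uint8, blue, green, red), "fov_y" (degrees; the focal length in pixels is half the picture's height over the tangent of half this angle, whatever the lens; pixels are square), "cx", "cy" (the principal point, pixels), "distortion" ([k1, k2, p1, p2, k3] as OpenCV has them; the pictures are not rectified), "R" (3x3) and "t" (3): a world point X has camera coordinates R X + t. Camera axes: x right, y down, z forward; pixel columns grow to the right and rows downward; lengths in m; the calibration is good to about 2 mm. A picture is of the moment at which its call begins. There is no depth.
- workorder.hand_in(): hands the job in, once; it reports no verdict.
The state is a dict: "clock": time; "joint_pos": joint angles; "joint_velocities": joint speeds; "tau": joint torques, N m; "position": TCP position; "ee_rot": TCP orientation; "ft_force": force on the tool from outside, world axes, zero at the start; "torque": the same for the moment, N m; "grip_width": opening from 0.0 (shut) to 1.0 (fully open).
Only numpy, scipy, OpenCV 4.12 (cv2) and the standard library are available. Lean on these libraries where they do the work, as an engineer would, in place of code of your own. Each camera call takes 0.05 s, during which the arm holds its last target.

## Working session

There is one attempt and no reset: what is moved stays moved. The work goes in short steps, Python scripts to look and compute and a tool call to move; the robot and the scene stay as the last step left them, time stands still between calls to the robot, and variables do not carry over. Pictures are saved under pics/ and viewed, and the job is handed in when it is done.

Besides the shell and the picture viewer there is one more tool, called after "Emit:" as name(argument=value, ...) on one line, values as JSON. play_rows: Moves the arm, as the interface text tells. Its arguments: {"type":"object","properties":{"increments":{"type":"string"},"hand":{"type":"number"},"squeeze":{"type":"number"}},"required":["increments"]}

```bash
mkdir -p pics
python3 - <<'E'
from workcell import get_obs, camera, workorder, manip
import cv2
o=get_obs()
for k,v in o.items(): print(k,v)
print(manip.finger_overhang)
for n in("side","top"):
    c=camera(n); cv2.imwrite(f"pics/{n}0.png",c["img"])
    print(n,{k:v for k,v in c.items() if k!="img"})
E
```

```text
clock 0.0
joint_pos [ 1.15642887  0.3328817  -0.06472394  1.46096753  0.0216106   1.34987389
 -0.08848721]
joint_velocities [-5.99532115e-04 -1.04069830e-03  5.91918237e-04 -6.88596666e-05
 -7.85427714e-04  6.21421785e-04  2.97370431e-04]
tau [-1.69085688e-04 -6.25456166e+01  4.92401782e-02 -3.91603410e+01
  1.61472335e-02  9.92636138e-03  2.96933899e-05]
position [ 0.23850412 -0.57730503  0.23849733]
ee_rot [ 0.39336514  0.58820082 -0.39284241  0.58733168]
ft_force [ 0.4195734  -0.14454219  1.02849927]
torque [ 0.03228588  0.00666139 -0.00249423]
grip_width 0.9988201758372036
0.008
side {'fov_y': 52.22730832917176, 'cx': 322.8418951654769, 'cy': 242.8623940575821, 'distortion': array([-0.08407566,  0.        ,  0.        ,  0.        ,  0.        ]), 'R': array([[ 0.99970294,  0.02433886,  0.00128464],
       [ 0.00963141, -0.3460869 , -0.93815302],
       [-0.02238898,  0.93788671, -0.34621851]]), 't': array([-0.44952442,  0.14406157,  0.92808037])}
top {'fov_y': 52.799915173976636, 'cx': 316.65528457346267, 'cy': 237.00519363561872, 'distortion': array([-0.11090306,  0.        ,  0.        ,  0.        ,  0.        ]), 'R': array([[-1.00510763e-03, -9.99451383e-01,  3.31047162e-02],
       [-9.99579253e-01,  4.44930416e-05, -2.90054172e-02],
       [ 2.89880314e-02, -3.31199411e-02, -9.99030912e-01]]), 't': array([-0.03499855,  0.46898842,  0.98940639])}
```

View pics/side0.png

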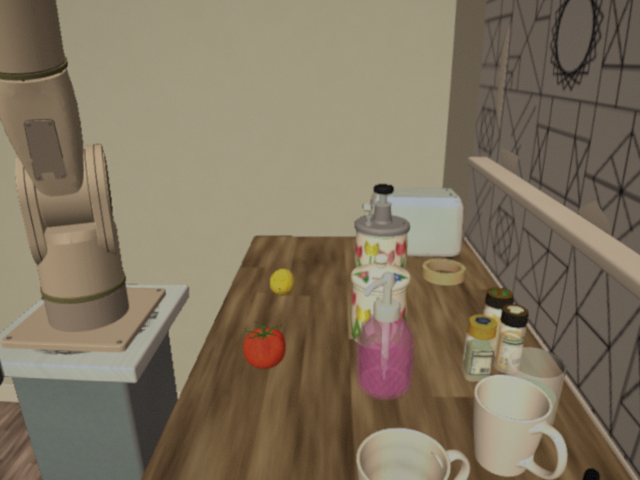

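View pics/top0.png

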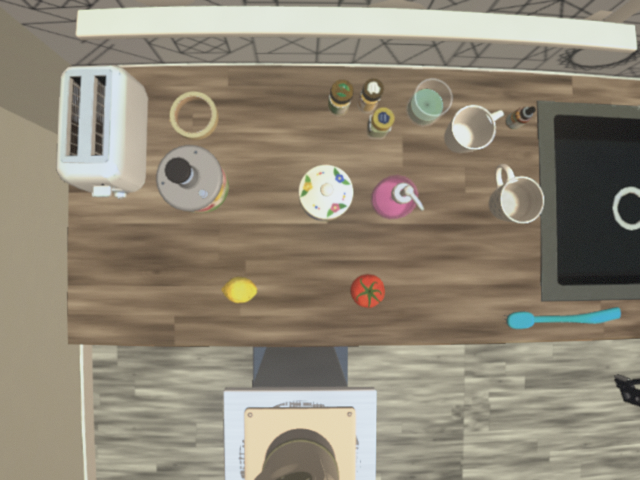

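The side view shows the knob at about (383,188) and what may be the pin at about (369,207), left of the barrel. The top view shows the black knob at about (179,171) on the grey lid at about (192,178), with the toaster just to its left. Next I measure these points.

```bash
cat > h.py <<'E'
import numpy as np,cv2
from workcell import camera,get_obs
def K(c):
    f=240/np.tan(np.radians(c["fov_y"]/2)); return np.array([[f,0,c["cx"]],[0,f,c["cy"]],[0,0,1]])
def ray(c,uv):
    p=cv2.undistortPoints(np.array([[uv]],float),K(c),c["distortion"])[0,0]
    R,t=c["R"],c["t"]; return -R.T@t, R.T@np.array([p[0],p[1],1])
def onz(c,uv,z):
    o,d=ray(c,uv); return o+d*(z-o[2])/d[2]
def proj(c,X):
    r,_=cv2.Rodrigues(c["R"]); return cv2.projectPoints(np.array(X,float).reshape(-1,1,3),r,c["t"],K(c),c["distortion"])[0].reshape(-1,2)
def tri(c1,u1,c2,u2):
    o1,d1=ray(c1,u1);o2,d2=ray(c2,u2)
    s=np.linalg.lstsq(np.c_[d1,-d2],o2-o1,rcond=None)[0]
    a=o1+s[0]*d1;b=o2+s[1]*d2
    return (a+b)/2,np.linalg.norm(a-b)
E
python3 - <<'E'
from h import *
T=camera("top");S=camera("side")
m=(T["img"].max(2)<50).astype(np.uint8); m[:, :150]=0;m[:,230:]=0;m[:140]=0;m[220:]=0
n,l,s,ce=cv2.connectedComponentsWithStats(m);i=1+s[1:,4].argmax();print(s[i],ce[i])
ct=ce[i]
m=(S["img"].max(2)<60).astype(np.uint8); m[:, :360]=0;m[:,405:]=0;m[:170]=0;m[210:]=0
n,l,s,ce=cv2.connectedComponentsWithStats(m);i=1+s[1:,4].argmax();print(s[i],ce[i])
print(onz(T,ct,.216),onz(T,ct,.21),tri(T,ct,S,ce[i]))
for n,c,(x0,x1,y0,y1) in(("t",T,(145,245,130,220)),("s",S,(340,430,175,280))):
    a=cv2.resize(c["img"][y0:y1,x0:x1],None,fx=5.5,fy=5.5,interpolation=cv2.INTER_CUBIC); cv2.imwrite(f"pics/z{n}.png",a)
E
```

```text
Traceback (most recent call last):
ValueError: attempt to get argmax of an empty sequence
```

Run:
```python
from h import *
T=camera("top");S=camera("side")
print(T["img"][171,179],S["img"][188,383])
for n,c,(x0,x1,y0,y1) in(("t",T,(145,245,130,220)),("s",S,(340,430,175,280))):
    a=cv2.resize(c["img"][y0:y1,x0:x1],None,fx=5.5,fy=5.5,interpolation=cv2.INTER_CUBIC); cv2.imwrite(f"pics/z{n}.png",a)
```

```text
[61 62 66] [31 33 38]
```

View pics/zt.png

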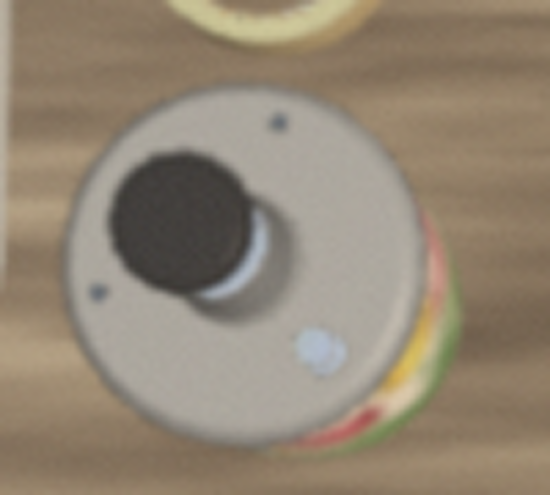

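View pics/zs.png

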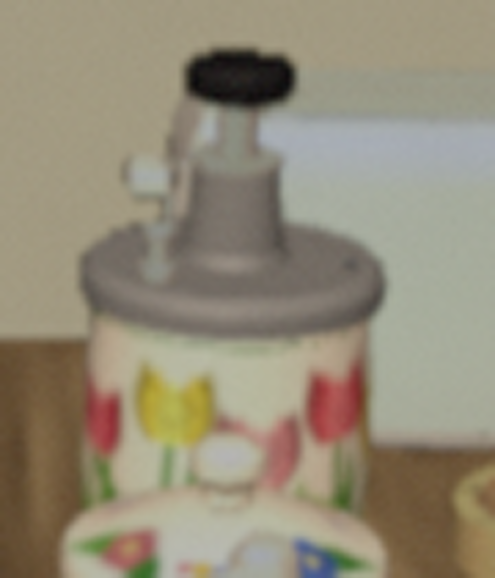

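The pin head shows at about (203,194) in the top view, toward the robot and the right (−x, −y). In the side view it is left of the barrel.

Run:
```python
from h import *
T=camera("top");S=camera("side")
def big(c,th,x0,x1,y0,y1):
    m=np.zeros(c["img"].shape[:2],np.uint8); m[y0:y1,x0:x1]=(c["img"][y0:y1,x0:x1].max(2)<th)
    n,l,s,ce=cv2.connectedComponentsWithStats(m);i=1+s[1:,4].argmax();print(s[i],ce[i]);return ce[i]
ct=big(T,95,155,200,145,195); cs=big(S,80,360,405,170,205)
k=onz(T,ct,.216);print(k,tri(T,ct,S,cs))
pt,ps=(203.2,194),(340+150/5.5,175+160/5.5)
P=tri(T,pt,S,ps)
print("pin",P,P[0]-k, [onz(T,pt,z) for z in(.149,.162)])
print(onz(T,(190,178),.137))
o=get_obs()
from scipy.spatial.transform import Rotation as R
print(R.from_quat(o["ee_rot"]).as_matrix())
# others
for n,uv,z in(("plain",(326,190),.16),("soap",(400,193),.18),("lemon",(240,291),.03),("tom",(368,291),.05),("toaster edge",(147,130),.19),("toaster lever",(103,191),.1)): print(n,onz(T,uv,z))
```

```text
[165 158  26  28 512] [177.67382812 170.19335938]
[374 184  20  11 170] [383.24117647 188.81176471]
[0.5725241  0.19957343 0.216     ] (array([0.57314405, 0.20192695, 0.20690888]), np.float64(0.0017979813554054942))
pin (array([0.53692033, 0.1634814 , 0.18376865]), np.float64(0.00013705483734614157)) [-0.03560378 -0.03609203 -0.03223135] [array([0.54110133, 0.17051135, 0.149     ]), array([0.53956383, 0.16788243, 0.162     ])]
[0.57153875 0.19719058 0.137     ]
[[-9.80936370e-05  9.24208300e-01  3.81888738e-01]
 [ 1.82279846e-04  3.81888750e-01 -9.24208282e-01]
 [-9.99999979e-01 -2.10483314e-05 -2.05925403e-04]]
plain [ 0.54701007 -0.04666531  0.16      ]
soap [ 0.53994395 -0.17353832  0.18      ]
lemon [0.35994626 0.11949041 0.03      ]
tom [ 0.36081367 -0.13540528  0.05      ]
toaster edge [0.64660026 0.26067355 0.19      ]
toaster lever [0.55340124 0.37229852 0.1       ]
```

Run:
```python
from h import *
T=camera("top");S=camera("side")
for z in(.137,.149,.155,.162,.185):
    X=onz(T,(203.2,194),z); u=proj(S,X)[0]; print(z,X,np.hypot(*(X-[.5725,.1996,z])[:2]),(u-[340,175])*5.5)
```

```text
0.137 [0.54252055 0.17293805 0.137     ] 0.04012015104829781 [159.40957104 271.19971201]
0.149 [0.54110133 0.17051135 0.149     ] 0.042802171669301635 [157.13786701 243.1699035 ]
0.155 [0.54039171 0.16929801 0.155     ] 0.044149211722220166 [155.98969611 229.02559695]
0.162 [0.53956383 0.16788243 0.162     ] 0.045725215824719334 [154.6396577  212.41382172]
0.185 [0.53684365 0.16323126 0.185     ] 0.05093192456228693 [150.12276013 156.98601002]
```

The square object in the side view is the toaster lever. The pin is below it, near crop (156,235), so its top is about 0.15 m high. The knob axis is at about (0.5725, 0.1995). I shut the fingers and cross over high.

Emit:
play_rows(increments="-0.035 0 0 0;-0.035 0 0 0;0 0.03 -0.029 0;0 0.03 -0.029 0;0 0.03 -0.029 0;0 0.03 -0.029 0;0 0.03 -0.029 0;0 0.03 -0.029 0;0 0.03 -0.029 0;0 0.03 -0.029 0;0 0.03 -0.029 0;0 0.03 -0.029 0", hand=1, squeeze=20)

```text
clock: 1.7
position: [0.4082, -0.186, 0.3117]
ee_rot: [0.395, 0.585, -0.397, 0.587]
ft_force: [0.4, -0.4, -0.3]
grip_width: -0.001
```

Emit:
play_rows(increments="0 0.03 -0.029 0;0 0.03 -0.029 0;0 0.03 -0.029 0;0 0.03 -0.029 0;0 0.03 -0.029 0;0 0.03 -0.029 0;0 0.03 -0.029 0;0 0.03 -0.029 0;0 0.025 -0.025 0;0 0.015 -0.02 0;0 0 0 0")

```text
clock: 2.8
position: [0.5695, 0.1967, 0.3118]
ee_rot: [0.395, 0.584, -0.395, 0.589]
ft_force: [-0.4, -0.4, 0.1]
grip_width: 0.002
```

```bash
cat > st.py <<'E'
from h import *
from scipy.spatial.transform import Rotation as R
import sys
o=get_obs();M=R.from_quat(o["ee_rot"]).as_matrix()
d=np.array([.5725,.1995,o["position"][2]])-o["position"]
print("pos",o["position"],"tool axes shift to axis",M.T@d,"xaxis",M[:,0],"F",o["ft_force"],"j",o["joint_pos"].round(2))
if len(sys.argv)>1:
    T=camera("top");S=camera("side")
    a=cv2.resize(T["img"][130:230,140:250],None,fx=4,fy=4,interpolation=cv2.INTER_CUBIC)
    b=cv2.resize(S["img"][150:250,330:420],None,fx=4,fy=4,interpolation=cv2.INTER_CUBIC)
    cv2.imwrite(f"pics/{sys.argv[1]}.png",np.hstack([a,b]))
E
python3 st.py a1
```

```text
pos [0.5695386  0.19669313 0.31183042] tool axes shift to axis [ 6.43629943e-06  3.79757542e-03 -1.49223151e-03] xaxis [ 0.00613578 -0.00418052 -0.99997244] F [-0.37636267 -0.43612163  0.12434355] j [ 0.19  0.35 -0.79  1.38  0.25  1.51 -1.77]
```

View pics/a1.png

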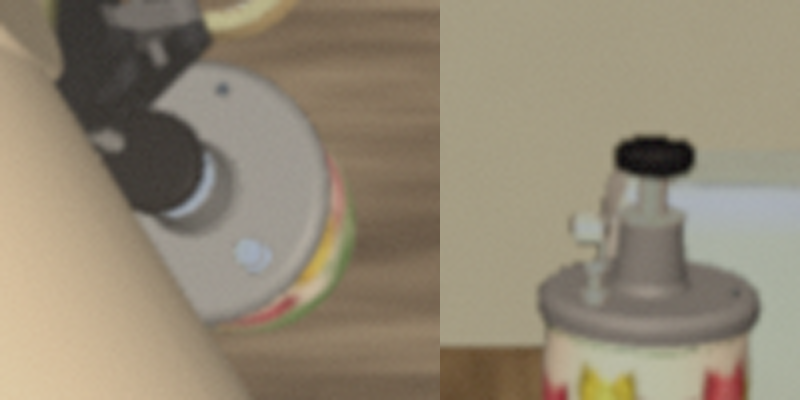

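Emit:
play_rows(increments="0.02 0.002 -0.001 0;0.02 0.002 -0.0005 0;0.02 0 0 0;0.01 0 0 0;0 0 0 0")

```text
clock: 3.4
position: [0.5753, 0.1874, 0.2418]
ee_rot: [0.398, 0.578, -0.4, 0.589]
ft_force: [-0.3, 0.8, -0.4]
grip_width: -0.002
```

```bash
python3 st.py a2
```

```text
pos [0.57527414 0.18743378 0.24178052] tool axes shift to axis [-0.00015638  0.00178693 -0.01225038] xaxis [ 0.01093468 -0.01044625 -0.99988565] F [-0.31818403  0.75473625 -0.37683657] j [ 0.21  0.38 -0.78  1.49  0.28  1.38 -1.79]
```

View pics/a2.png

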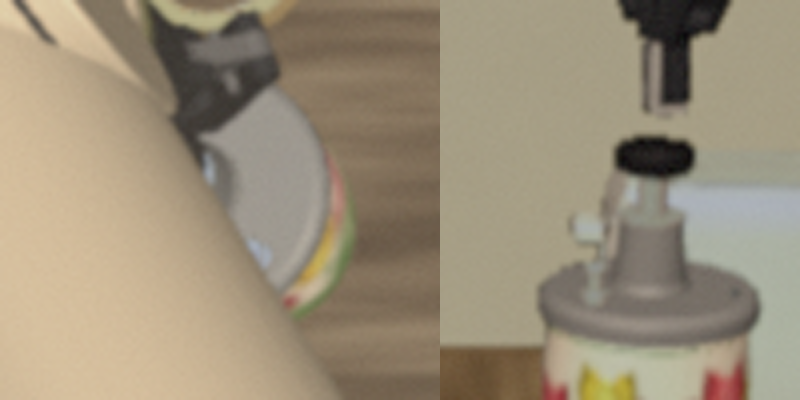

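Side view: the fingertips are about 8 mm above the knob, which is at crop (655,155). The tool drifted 12 mm sideways on the way down, so I correct that.

Emit:
play_rows(increments="0 0.001 -0.006 0;0 0.001 -0.005 0;0 0 0 0;0 0 0 0")

```text
clock: 3.9
position: [0.5744, 0.2009, 0.2465]
ee_rot: [0.4, 0.577, -0.398, 0.59]
ft_force: [-0.1, -0.7, 0.4]
grip_width: -0.003
```

```bash
python3 st.py a3
```

```text
pos [0.57435894 0.2009344  0.24652293] tool axes shift to axis [-2.02135756e-05 -2.25252123e-03  6.62499733e-04] xaxis [ 0.01714964 -0.0081335  -0.99981985] F [-0.10094107 -0.72476484  0.40147426] j [ 0.18  0.38 -0.78  1.48  0.29  1.38 -1.81]
```

View pics/a3.png

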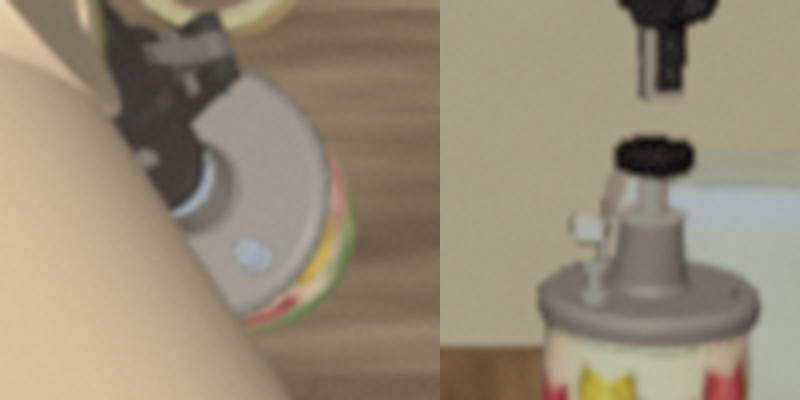

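Emit:
play_rows(increments="0.008 -0.001 0 0;0.008 0 0 0;0 0 0 0")

```text
clock: 4.3
position: [0.5736, 0.1998, 0.2286]
ee_rot: [0.4, 0.577, -0.398, 0.59]
ft_force: [-0.2, -0.5, -0.1]
grip_width: -0.003
```

```bash
python3 st.py
```

```text
pos [0.57355267 0.19980683 0.22859286] tool axes shift to axis [-1.47225996e-05 -1.09223504e-03 -9.52405235e-05] xaxis [ 0.01648493 -0.00857349 -0.99982736] F [-0.15384935 -0.48147664 -0.12490834] j [ 0.19  0.39 -0.78  1.51  0.29  1.35 -1.82]
```

Well centred now, so I make a first press.

Emit:
play_rows(increments="0.006 0 0 0;0.006 0 0 0;0.006 0 0 0")

```text
clock: 4.6
position: [0.5745, 0.2002, 0.2117]
ee_rot: [0.401, 0.576, -0.398, 0.591]
ft_force: [-3.5, -1.6, 11.4]
grip_width: 0.003
```

```bash
python3 st.py
```

```text
pos [0.57450015 0.20019903 0.21172784] tool axes shift to axis [-3.27137598e-05 -2.11729477e-03 -7.24035512e-05] xaxis [ 0.01902919 -0.00764981 -0.99978966] F [-3.46013444 -1.59656145 11.41575192] j [ 0.18  0.4  -0.77  1.53  0.3   1.32 -1.82]
```

Emit:
play_rows(increments="0.005 -0.001 0 0;0.003 0 0 0")

```text
clock: 4.8
position: [0.5766, 0.2014, 0.2117]
ee_rot: [0.404, 0.573, -0.395, 0.593]
ft_force: [-6.7, -3.1, 22.9]
grip_width: 0.002
```

```bash
python3 st.py b1
```

```text
pos [0.5765865  0.20136887 0.21165126] tool axes shift to axis [-0.00011159 -0.00448426  0.00026661] xaxis [ 0.02986315 -0.0055908  -0.99953836] F [-6.70812893 -3.10250625 22.87436662] j [ 0.18  0.4  -0.77  1.53  0.31  1.31 -1.83]
```

View pics/b1.png

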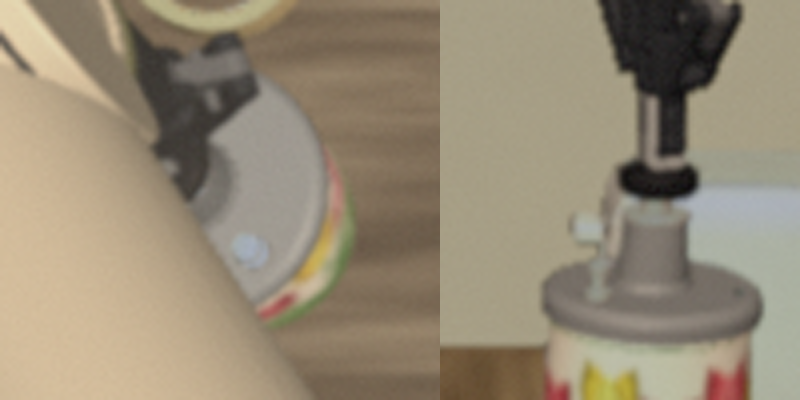

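The knob is fully down, with the stop at TCP z 0.2117 and 23 N. The canister has crept about 1 to 2 mm, so I shorten the contact. Releasing.

Emit:
play_rows(increments="-0.012 0 0 0;-0.012 -0.001 0 0;0 0 0 0;0 0 0 0;0 0 0 0")

```text
clock: 5.4
position: [0.5749, 0.2009, 0.2363]
ee_rot: [0.404, 0.573, -0.395, 0.593]
ft_force: [0.2, 0.2, -0.1]
grip_width: 0.001
```

```bash
python3 st.py b2
```

```text
pos [0.5748742  0.20085363 0.23632649] tool axes shift to axis [-6.40025146e-05 -2.70194686e-03  4.05598232e-04] xaxis [ 0.03036197 -0.00597122 -0.99952113] F [ 0.22331353  0.17855224 -0.08665786] j [ 0.19  0.38 -0.78  1.5   0.29  1.35 -1.82]
```

View pics/b2.png

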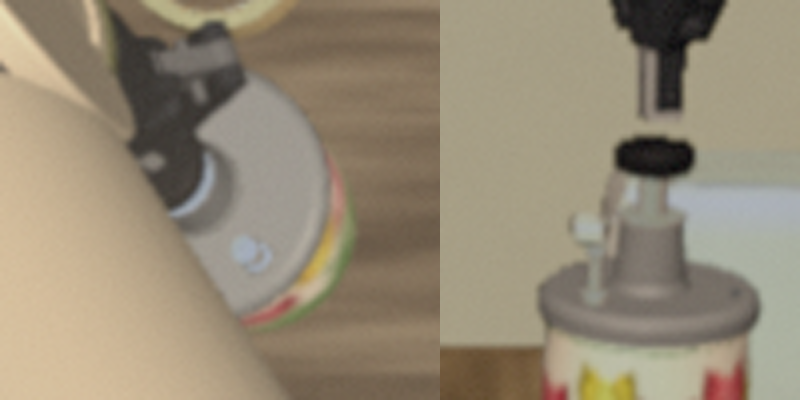

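The stroke pumped: the knob is back up, and in the top view the pin head now stands clear of its collar at about (245,248) in the crop. The canister is back where it was. Second stroke.

Emit:
play_rows(increments="0.007 -0.002 0 0;0.007 0 0 0;0.006 0 0 0;0.006 0 0 0;0.003 0 0 0")

```text
clock: 6.0
position: [0.5753, 0.2012, 0.2113]
ee_rot: [0.406, 0.571, -0.394, 0.595]
ft_force: [-9.0, -4.7, 39.3]
grip_width: -0.001
```

```bash
python3 st.py
```

```text
pos [0.57531316 0.201227   0.2113185 ] tool axes shift to axis [-9.64757836e-05 -3.24520100e-03  5.96459519e-04] xaxis [ 0.03718381 -0.00470657 -0.99929736] F [-8.99746656 -4.68685843 39.25225169] j [ 0.19  0.39 -0.78  1.54  0.31  1.3  -1.83]
```

Emit:
play_rows(increments="-0.012 0 0 0;-0.01 -0.001 0 0;0 0 0 0;0 0 0 0;0 0 0 0")

```text
clock: 6.5
position: [0.573, 0.2006, 0.2323]
ee_rot: [0.405, 0.571, -0.394, 0.595]
ft_force: [-0.3, 0.7, -0.3]
grip_width: -0.001
```

```bash
python3 st.py b3
```

```text
pos [0.57299999 0.20059335 0.23227705] tool axes shift to axis [-1.2056706e-05 -8.6065263e-04  8.3935803e-04] xaxis [ 0.03630113 -0.00557315 -0.99932536] F [-0.32853191  0.73574108 -0.27211495] j [ 0.19  0.37 -0.78  1.52  0.29  1.33 -1.82]
```

View pics/b3.png

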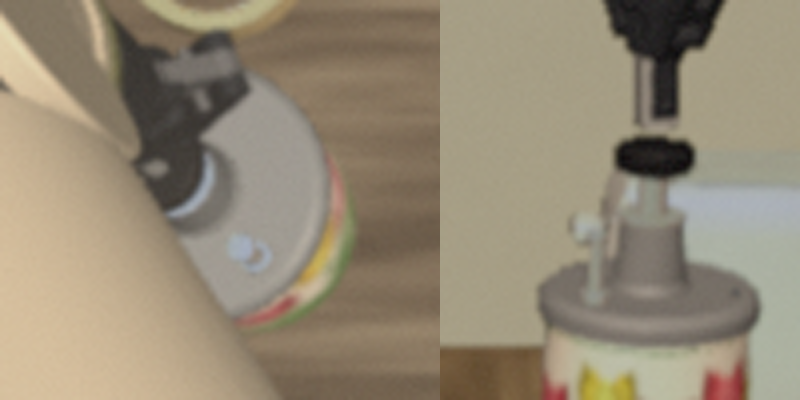

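The pin rose again: in the top crop its head is at about (240,245), and in the side crop it is near y 228. Third stroke.

Emit:
play_rows(increments="0.006 -0.001 0.001 0;0.006 0 0 0;0.006 0 0 0;0.005 0 0 0")

```text
clock: 7.0
position: [0.5739, 0.1998, 0.2109]
ee_rot: [0.406, 0.571, -0.393, 0.596]
ft_force: [-10.3, -5.6, 50.5]
grip_width: 0.001
```

Emit:
play_rows(increments="-0.012 0 0 0;-0.01 -0.001 0 0;0 0 0 0;0 0 0 0;0 0 0 0")

```text
clock: 7.5
position: [0.5716, 0.199, 0.2317]
ee_rot: [0.406, 0.571, -0.394, 0.595]
ft_force: [0.0, 0.3, -0.4]
grip_width: -0.001
```

```bash
python3 st.py b4
```

```text
pos [0.57160277 0.19898917 0.23173722] tool axes shift to axis [ 3.11849996e-05  1.02052708e-03 -1.53377174e-04] xaxis [ 0.03801565 -0.00572362 -0.99926075] F [ 0.03025554  0.33580117 -0.3616674 ] j [ 0.2   0.37 -0.78  1.53  0.29  1.33 -1.82]
```

View pics/b4.png

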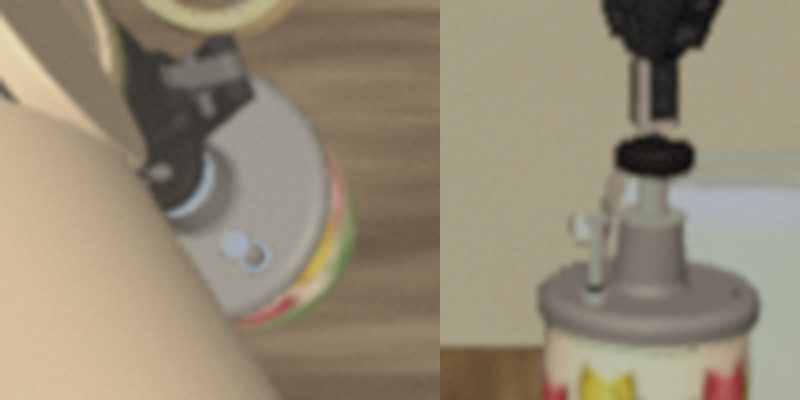

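A dark band now shows at the foot of the stem, at side crop (595,286). An extra stroke does no harm, so I do one more, softer, and compare the pictures.

Emit:
play_rows(increments="0.006 0.001 0 0;0.006 0 0 0;0.006 0 0 0;0.003 0 0 0")

```text
clock: 8.0
position: [0.5737, 0.1997, 0.2111]
ee_rot: [0.406, 0.571, -0.394, 0.596]
ft_force: [-7.4, -3.4, 32.4]
grip_width: -0.002
```

Emit:
play_rows(increments="-0.012 0 0 0;-0.012 0 0 0;0 0 0 0;0 0 0 0;0 0 0 0")

```text
clock: 8.5
position: [0.5725, 0.1996, 0.2336]
ee_rot: [0.406, 0.571, -0.394, 0.595]
ft_force: [-1.3, 0.1, 0.4]
grip_width: 0.001
```

```bash
python3 st.py b5
```

```text
pos [0.57254354 0.19958419 0.23358393] tool axes shift to axis [-1.12169509e-06 -7.09427808e-05  6.28470608e-05] xaxis [ 0.03775236 -0.00620015 -0.99926789] F [-1.28047867  0.07957742  0.38443245] j [ 0.19  0.37 -0.78  1.52  0.29  1.33 -1.82]
```

View pics/b5.png

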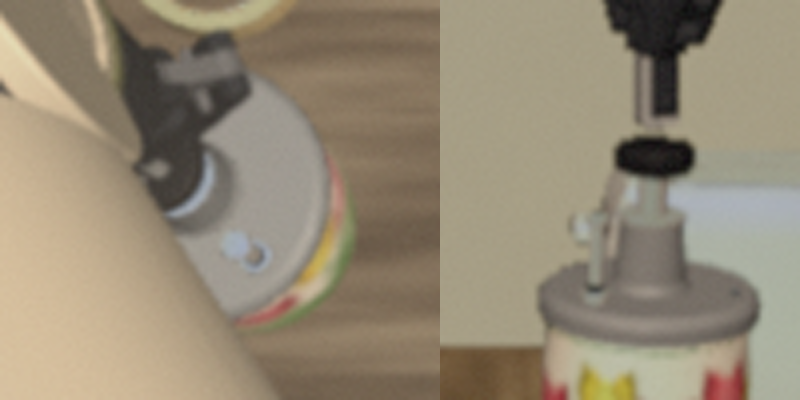

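The picture matches the previous one: the band shows, and the extra stroke did not move the pin, so it is fully out. Retracting straight up.

Emit:
play_rows(increments="-0.02 0 0 0;-0.03 0 0 0;-0.03 0 0 0;-0.03 0 0 0;0 0 0 0;0 0 0 0;0 0 0 0")

```text
clock: 9.3
position: [0.5672, 0.1993, 0.3426]
ee_rot: [0.404, 0.573, -0.396, 0.594]
ft_force: [0.6, 0.1, -0.1]
grip_width: -0.001
```

```bash
python3 st.py
python3 - <<'E'
from h import *
T=camera("top");S=camera("side")
cv2.imwrite("pics/top9.png",T["img"])
a=cv2.resize(S["img"][180:240,350:420],None,fx=8,fy=8,interpolation=cv2.INTER_CUBIC);cv2.imwrite("pics/s9.png",a)
pt=(199,191.3)
for z in(.176,.185):
    X=onz(T,pt,z);print(z,X,np.hypot(*(X[:2]-[.5725,.1996])),(proj(S,X)[0]-[350,180])*8)
E
```

```text
pos [0.56719559 0.19932845 0.3426287 ] tool axes shift to axis [0.00016142 0.00500733 0.00175123] xaxis [ 0.03069044 -0.00803623 -0.99949663] F [ 0.59888656  0.06261006 -0.07970242] j [ 0.19  0.32 -0.8   1.34  0.25  1.55 -1.78]
0.176 [0.5425798  0.17235147 0.176     ] 0.04046851661394681 [157.20046497 212.4695333 ]
0.185 [0.54146455 0.17045202 0.185     ] 0.04257703471326713 [154.52346037 180.95552736]
```

View pics/s9.png

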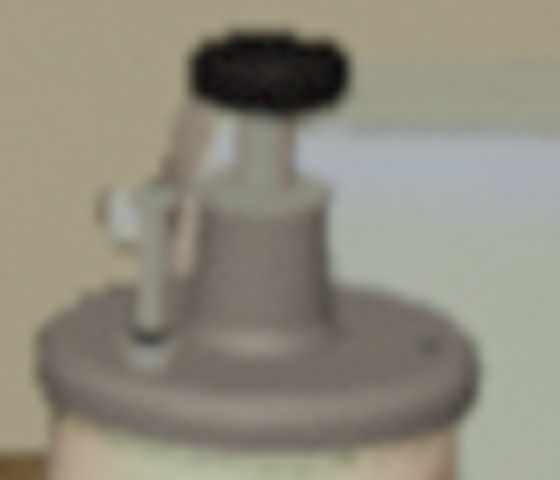

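View pics/top9.png

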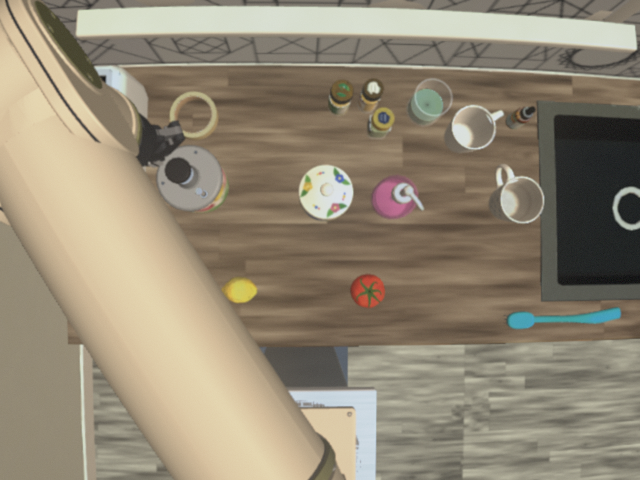

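The pin's dark band shows at (150,337) in the side crop. The head radius matches a top height of 185 mm, the knob is up, everything stands in place, and the hand is well clear.

```bash
python3 -c "
from workcell import workorder
print(workorder.hand_in())"
```

```text
the job is handed in; nothing more can be done
None
```

I pressed the pump knob with the shut fingertips four full strokes, releasing it completely each time, then raised the hand clear and handed the job in at about 9.4 s. The hand-in gives no verdict.

- **Pin:** it rose with each of the first three strokes. After the third, the dark rubber band showed above its collar. The fourth stroke, done as a check, left the picture unchanged. With the head taken at 185 mm, its top-view position falls 42.6 mm from the axis against the expected 43 mm, which fits fully out.
- **Knob and canister:** in the last pictures the knob is up and the canister is upright. It seemed to lean or shift 1–2 mm under the first press and came back. The other objects look unmoved, and the wrist force after retracting is about zero.
- **What did not go as planned:**
  - The tool drifted about 12 mm sideways on the way down, which I corrected before touching the knob.
  - It also tilted gradually by about 2°.
  - The vertical press force at the stop was about 23–50 N, more than the 15 N needed but well under the 120 N wrist limit. The 40 N limit applies to the arm and gripper body; only the fingertips pressed.
  - My first reading of the pin's height was wrong, because I took the toaster lever for the pin head in the side view. I corrected this before moving.

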